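Unlock the sprung mandrel rod and draw it to the pointer

ROBOT

A 6-joint arm with a two-finger parallel gripper is mounted at the origin on the work surface. World frame = base frame: x ahead of the robot, y to its left, z up, the work surface at z = 0. Lengths are in mm, angles in degrees, forces in N, time in s.
With the tool pointing down it reaches from about 300 to 850 mm from the base axis. Payload 4.2 kg.
Tool frame: the origin (TCP) lies between the finger pads; the fingertips stand 14 mm ahead of it and the grasp point (between the pads) lies 5 mm behind it; z points along the fingers, y is the line along which they close (so a half turn about z gives the same grasp; the last joint's range is limited). The gripper opens to 91 mm and grips with 3 to 60 N. Pads are 32 mm wide; open, the fingers measure 118 mm over their backs; the gripper's body (76 mm by 178 mm) begins 60 mm behind the grasp point.
Start: joints at [75.63, 18.312, 89.639, -0, 72.044, -1.146], TCP at [131.536, 559.768, 227.976] pointing down, gripper open.
Joint ranges: [-177.97, 177.97], [-48.28, 115.42], [12.27, 149.76], [-77.06, 257.06], [2.81, 150.46], [-146.56, 146.56]. Speed limits (degrees/s): [147.25, 147.25, 180, 180, 180, 180].

INTERFACE

Orientations are given as [roll, pitch, yaw] about the fixed x, y, z axes, in that order (R = Rz(yaw) Ry(pitch) Rx(roll)).
In Python, from workcell import * gives the robot as it stands. The module is installed in compiled form; this text tells all that it offers.
- The arm moves only by the tool send_rows, never from a script. Its argument "deltas" is a list of rows, each a list of 2 entries, a list of its own where there are three numbers: the shift along the tool's x, y, z normalised to -1 to 1, where 1 is 0.5 m, then the turn, a rotation vector about the tool's x, y, z normalised to -1 to 1, where 1 is 0.5 rad. A call has 1 to 10 rows; each row shifts and turns the commanded pose from where the row before left it, along the tool's axes as they then stand; what a row does not reach is not made up. A row lasts 1/10 s, in which the tool goes at most 50 mm and 8.59 degrees, less where a joint would pass 70% of its speed; a pose out of reach is approached as far as the arm can. A call with a number of a shift or a turn outside -1 to 1 is refused whole. A call with a gripper value outside its range is refused whole. "grip" is the closure, from 0 (fully open) to 1 (shut), set as the call begins (left out, the last holds). The fingers move at their own pace and stop on an object; "grip_force" is the grip in N (left out, the last holds). Time passes only in rows, so rows that do not move let the fingers close. It gives the time, the measured TCP pose, the force, the opening and the grip force at its end, in the units of the state.
- state(): the state, without advancing time (a new reading comes with each control period).
- grab_frame(name): name is "side" or "top"; returns the picture (420x560x3 uint8, red, green, blue); there is no depth.
- calibration(name): a dict with "mtx" (3x3 intrinsics, pixels), "D" ([k1, k2, p1, p2, k3] as OpenCV has them; the pictures are not rectified), "R" (3x3) and "t" (3): a world point X has camera coordinates R X + t. Camera axes: x right, y down, z forward; pixel columns grow to the right and rows downward; lengths in mm; the calibration is good to about 2 mm. A picture is of the moment at which its call begins. calibration takes no time and is no camera call.
- job_done(): hands the job in; it is judged then, once.
Trained networks look in the newest picture that a camera, given by its name, has taken for a name from the list of things; names that differ only in an ending like _2 or _b are one class to them, and where a whole thing is asked for, a point or a joint stands for the part that bears it (a point fixed in the world has none). Each returns a list of dicts, best first, with "p" (0 to 1); they miss things now and then, are a little off and sometimes report something else, mostly with a low value. They report only what shows in the picture. A call takes as long as a camera call. They do not tell look-alikes from the thing itself.
- trace(camera, label): "pixels" (420x560 bool, what is visible of it) and "bbox" ([left, top, width, height] in pixels, round what is visible of it).
The state is a dict: "time_s": time; "qpos": joint angles; "qvel": joint speeds; "effort": joint torques, N m; "ee_pos": TCP position; "ee_rot": TCP orientation; "force": force on the tool from outside, world axes, zero at the start; "torque": the same for the moment, N m; "gripper_width": finger opening in mm; "gripper_force": force on a finger pad.
Only numpy, scipy, OpenCV 4.12 (cv2) and the standard library are available. Lean on these libraries where they do the work, as an engineer would, in place of code of your own. Each camera call takes 0.05 s, during which the arm holds its last target. There are 200 camera calls.

TASK

Lift the red keeper link up off the two pins of the blue fixture and set it flat, handle up, in the grey tray. Then take the rod's black grip, pull the telescoping rod out against its spring until the white index tongue is level with the yellow pointer, and finish while holding it still there. Leave the pointer and the jar, vial and bowl where they are.

Things in the scene. Friction and masses are not known exactly. Their poses are not given: they have to be found in the camera images.
- fixture: blue fixture fixed to the bench; base plate x -55 to 100, y -215 to 145, 10 mm thick. Origin on the bench under the rod's grip at home; +y = the way the rod pulls out, +x = across, towards scale and pointer. Between mouth block and grip only the 12 mm rod runs (axis z = 34, top z = 40). Behind the block: spring tube (24 diameter) and rear block (to y = -199), both below z = 57.
- grip: black square grip block on the rod's outer end, 24 x 24 mm, z = 16 to 68 above its origin, an upright steel pin (10 diameter, z = 68 to 93) on top. Origin on the bench under its middle, axes as the fixture's. Slides with the rod along fixture +y only; cannot turn or lift. A low white index tongue (10 wide in y, z = 20 to 26) sticks out of it to x = 58.
- rod (a joint): how far the rod is pulled out, m: 0 home, stop at 0.12, grows towards fixture +y. The inner spring pulls it home with about 4 N at 0, rising 0.9 N per 10 mm (12 to 13 N at 0.095), plus slight friction: it runs back if let go. While the red link hangs on the pins the rod moves no more than about 6 mm.
- index (a point): middle of the end of the white index tongue on the grip, 58 mm to +x of the grip's origin, z = 26. The tongue is 10 mm wide in y.
- pointer_tip (a point): tip of the yellow pointer standing on the aluminium scale beside the rod's travel (4 mm beyond the end of the index tongue's path, z = 26). The pointer is about 30 x 16 x 20 mm, tight on the scale, set 50 to 95 mm ahead (fixture +y) of the index's home place; axes as the fixture's.
- link: red keeper link: flat frame 100 (y) x 30 (x) x 8 mm with two slots, one over each pin (about 3 mm play), lying on mouth block and grip at z = 68. Origin in the middle of its underside. In the middle an upright fin, the handle: 10 thick (x), 34 long (y), 8 to 42 mm above the origin. Pins 35 mm either side of the middle reach 25 mm above its underside. 60 to 140 g.
- tray: grey open tray fixed to the bench, outer 130 (x) x 180 (y) x 25 mm high, walls and floor 4 mm. Origin under its centre, on the bench.
- tray_in (a point): centre of the tray's inner floor, axes as the tray's.
- jar: amber jar with white lid, 52 diameter, 70 high; bystander, origin at the centre of its underside
- vial: small white bottle with blue cap, 36 diameter, 60 high; bystander, origin at the centre of its underside
- bowl: violet-blue open bowl, 140 diameter, 60 high; bystander, origin at the centre of its underside
- fixed_pin (a point): top of the fixed steel pin (10 diameter, z = 68 to 93) on the blue mouth block, 70 mm behind the home grip (fixture y = -70). The block measures 40 (x) x 30 (y) mm, top at z = 68.
Mind the look-alikes: they are no part of the job. Several things have the shape of the link; the one meant has the colours described above. Of the things that look like the tray, take the one that is farthest from the robot's base at the start.

How it is judged (in metres and radians):
On the way, in this order (a step that is already met when the one before it is completed fails the run):
1. the red link is lifted up clear of both pins, held by the fingers (height (world z) of link above 0.097 m and contact force between the fingers and link above 0.3 N), for 0.1 s.
2. the link lies flat, handle up, inside the tray, let go (x of link in the frame of tray_in between -0.047 and 0.047 m and y of link in the frame of tray_in between -0.072 and 0.072 m and z of link in the frame of tray_in below 0.006 m and angle between link's own z axis and vertical below 0.15 rad and contact force between the fingers and link below 0.1 N and linear speed of link below 0.02 m/s), for 0.2 s.
3. the rod is held by the fingers with the index level with the pointer (y of index in the frame of pointer_tip between -0.005 and 0.005 m and contact force between the fingers and grip above 2 N), for 0.4 s.
At the end, for the whole second after the job is handed in: The fingers hold the black grip (over 2 N) with the middle of the white index tongue within 5 mm of the yellow pointer's tip along the rod (the pointer points at the tongue), the rod still (under 10 mm/s), and the red link lies flat (within 0.15 rad), handle up, on the floor of the tray, at rest (all of step 3 and velocity of joint rod between -0.01 and 0.01 m/s and contact force between link and grip below 0.1 N and x of link in the frame of tray_in between -0.047 and 0.047 m and y of link in the frame of tray_in between -0.072 and 0.072 m and z of link in the frame of tray_in below 0.006 m and angle between link's own z axis and vertical below 0.15 rad and linear speed of link below 0.02 m/s); the arm keeps its last pose, push and grip.
It fails at once if the pointer is shifted by more than 4 mm (distance of pointer_tip from where it was at the start of the episode above 0.004 m).
It fails at once if the jar, vial or bowl is moved by more than 20 mm (distance of any of jar, vial, bowl from where it was at the start of the episode above 0.02 m).
It also fails if it takes over 51 s, if anything falls off the work surface, if the arm or the gripper's body presses on something with over 40 N, if the wrist force passes 120 N, or if a joint passes its speed limit or range.

## Working session

There is one attempt and no reset: what is moved stays moved. The work goes in short steps, Python scripts to look and compute and a tool call to move; the robot and the scene stay as the last step left them, time stands still between calls to the robot, and variables do not carry over. Pictures are saved under pics/ and viewed, at most 10 in all, crops included, and the job is handed in when it is done.

Besides the shell and the picture viewer there is one more tool, called after "Emit:" by a JSON object that holds its "name" and its "arguments", one argument or row to a line. send_rows: Moves the arm, as the interface text tells. Scaled input: -1 to 1 covers 0.5 m each way for a shift and 0.5 rad each way for a turn. Its arguments: {"type":"object","properties":{"deltas":{"type":"array","items":{"type":"array"}},"grip":{"type":"number"},"grip_force":{"type":"number"}},"required":["deltas"]}

```bash
mkdir -p pics; cat > h.py <<'E'
from workcell import *
import numpy as np, cv2
def ray(cam,uv):
    c=calibration(cam);R=np.array(c['R']);t=np.array(c['t']).ravel()
    p=cv2.undistortPoints(np.array(uv,float).reshape(-1,1,2),np.array(c['mtx']),np.array(c['D'])).reshape(-1,2)
    d=np.c_[p,np.ones(len(p))]@R
    return -R.T@t,d
def atz(cam,uv,z):
    o,d=ray(cam,uv); return o+d*((z-o[2])/d[:,2])[:,None]
def proj(cam,X):
    c=calibration(cam);R=np.array(c['R'],float)
    return cv2.projectPoints(np.array(X,float).reshape(-1,1,3),cv2.Rodrigues(R)[0],np.array(c['t'],float),np.array(c['mtx']),np.array(c['D']))[0].reshape(-1,2)
def save(n,im): cv2.imwrite('pics/'+n+'.png',im[:,:,::-1])
E
python3 - <<'E'
from h import *
a=grab_frame('top');b=grab_frame('side');save('top0',a);save('side0',b)
np.save('top0.npy',a);np.save('side0.npy',b)
for c in('top','side'):
    print(c,[round(float(x)) for x in ray(c,[[280,210]])[0]])
    for l in('link','tray','grip','pointer_tip','fixed_pin','fixture'):
        for r in trace(c,l)[:4]:
            ys,xs=np.nonzero(r['pixels']);print(l,round(r['p'],2),r['bbox'],xs.mean().round(1),ys.mean().round(1))
s=state();print(s)
E
```

```text
top [290, -25, 1437]
link 0.76 [265.2, 159.3, 39.3, 9.4] 281.8 163.5
link 0.57 [282.8, 199.3, 12.6, 34.9] 289.4 215.9
link 0.43 [219.0, 137.8, 127.0, 51.5] 282.1 161.3
tray 0.7 [132.8, 196.5, 75.7, 69.1] 169.2 230.0
tray 0.7 [123.9, 290.0, 79.8, 67.0] 164.2 321.2
grip 0.35 [128.4, 197.6, 79.6, 68.5] 169.5 230.1
pointer_tip 0.49 [244.2, 134.3, 5.4, 13.8] 245.0 139.9
fixed_pin 0.85 [219.2, 132.5, 128.2, 57.1] 282.4 161.2
fixture 0.69 [264.5, 161.1, 40.9, 7.7] 283.0 163.2
fixture 0.58 [376.3, 238.0, 26.6, 13.6] 390.9 243.8
side [437, -701, 940]
link 0.89 [264.0, 230.6, 42.3, 20.1] 286.3 241.9
link 0.57 [332.9, 203.2, 17.4, 33.4] 342.0 220.8
tray 0.7 [244.2, 127.7, 61.7, 51.6] 273.6 151.7
tray 0.67 [164.1, 123.5, 57.1, 55.6] 191.9 150.3
tray 0.29 [335.1, 205.9, 16.1, 29.8] 342.0 221.2
grip 0.52 [332.6, 204.3, 24.7, 21.4] 347.8 218.5
pointer_tip 0.63 [358.8, 197.0, 14.2, 6.7] 364.5 201.1
pointer_tip 0.18 [332.2, 221.2, 27.8, 6.2] 353.3 222.1
fixed_pin 0.74 [314.4, 185.1, 73.8, 111.6] 348.7 245.4
fixed_pin 0.58 [247.1, 202.1, 8.5, 23.0] 249.8 215.2
fixture 0.56 [315.2, 185.4, 75.2, 114.0] 348.7 244.7
{'time_s': 0.7, 'qpos': array([ 7.56316660e+01,  1.83105924e+01,  8.96382636e+01, -9.41608362e-04,
        7.20423888e+01, -1.14418899e+00]), 'qvel': array([-0.0181255 , -0.00267888, -0.01987968,  0.02755502, -0.02528723,
       -0.0440817 ]), 'effort': array([-1.70204967e-03, -4.12221444e+01, -2.32192683e+01,  7.26539176e-02,
        3.74116225e-02,  7.08583102e-06]), 'ee_pos': array([131.53194527, 559.78286343, 227.9940469 ]), 'ee_rot': array([1.79991264e+02, 1.07043285e-03, 1.66776145e+02]), 'force': array([0.07749584, 0.2925989 , 0.54735777]), 'torque': array([ 0.00757776, -0.03683653,  0.02554641]), 'gripper_force': 0.0, 'gripper_width': 91.45386160549639}
```

View pics/top0.png

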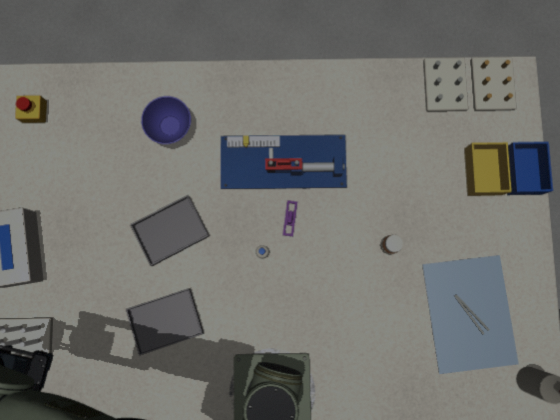

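View pics/side0.png

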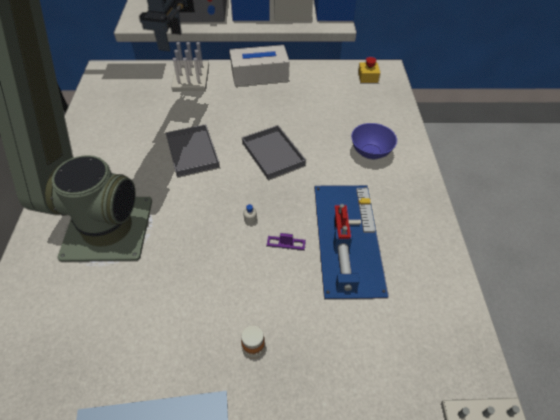

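Top picture: red link at (284,164) on the blue fixture and a purple look-alike at (290,218). There are two grey trays, at (169,230) and (164,321). Bowl is at (167,120), vial at (262,252), jar at (393,243), and the pointer near (246,141). The red one is the link meant. The tray at (169,230) looks farther from the base. I'll measure this and confirm it in a crop.

```bash
python3 - <<'E'
from h import *
a=np.load('top0.npy');b=np.load('side0.npy')
c1=cv2.resize(a[125:275,125:355],None,fx=3.4,fy=3.4,interpolation=cv2.INTER_CUBIC)[:,:782]
save('crop_top',c1)
c2=cv2.resize(b[175:305,300:400],None,fx=4.5,fy=4.5,interpolation=cv2.INTER_CUBIC);save('crop_side',c2)
hsv=cv2.cvtColor(a,cv2.COLOR_RGB2HSV)
# base plate corners
m=((hsv[...,0]>100)&(hsv[...,0]<125)&(hsv[...,1]>120)).astype(np.uint8);m[:,:210]=0;m[:,360:]=0;m[:120]=0;m[200:]=0
cnt=max(cv2.findContours(m,cv2.RETR_EXTERNAL,cv2.CHAIN_APPROX_NONE)[0],key=cv2.contourArea)
box=cv2.boxPoints(cv2.minAreaRect(cnt));print('plate',box,'\n',atz('top',box,10).round(1))
for l,(x0,x1,y0,y1) in {'A':(120,215,190,270),'B':(115,210,280,360)}.items():
    for r in trace('top','tray'):
        p=r['pixels'];ys,xs=np.nonzero(p)
        if x0<xs.mean()<x1 and y0<ys.mean()<y1:
            cn=max(cv2.findContours(p.astype(np.uint8),cv2.RETR_EXTERNAL,cv2.CHAIN_APPROX_NONE)[0],key=cv2.contourArea)
            q=atz('top',cv2.boxPoints(cv2.minAreaRect(cn)),22);print(l,q.round(0)[:,:2],q.mean(0).round(1),np.linalg.norm(q.mean(0)[:2]))
for cam,im,(u0,u1,v0,v1) in (('top',a,(255,310,150,180)),('side',b,(325,365,195,250))):
    h=cv2.cvtColor(im,cv2.COLOR_RGB2HSV)
    for nm,mm in (('red',((h[...,0]<8)|(h[...,0]>172))&(h[...,1]>140)),):
        k=np.zeros_like(mm);k[v0:v1,u0:u1]=mm[v0:v1,u0:u1]
        pts=np.argwhere(k)[:,::-1].astype(np.float32);r=cv2.minAreaRect(pts);print(cam,nm,len(pts),r,atz(cam,[pts.mean(0)],76).round(1))
    y=(h[...,0]>15)&(h[...,0]<35)&(h[...,1]>120);k=np.zeros_like(y)
    (s0,s1,t0,t1)=(220,285,125,160) if cam=='top' else (350,380,180,235)
    k[t0:t1,s0:s1]=y[t0:t1,s0:s1];pts=np.argwhere(k)[:,::-1];print(cam,'yellow',pts.min(0),pts.max(0),pts.mean(0),atz(cam,[pts.mean(0)],26).round(1))
for l in('jar','vial','bowl'):
    r=trace('top',l);print(l,[(round(x['p'],2),x['bbox']) for x in r[:2]])
E
```

```text
plate [[221.      186.99998]
 [221.      135.99998]
 [345.      135.99998]
 [345.      186.99998]] 
 [[ 564.   135.1   10. ]
 [ 713.   134.9   10. ]
 [ 707.1 -221.7   10. ]
 [ 558.  -216.5   10. ]]
A [[461. 391.]
 [545. 228.]
 [424. 165.]
 [341. 327.]] [442.9 277.8  22. ] 522.8096233251225
B [[228. 400.]
 [285. 220.]
 [159. 177.]
 [104. 356.]] [193.9 288.2  22. ] 347.3835867190438
top red 249 ((283.4488525390625, 163.72203063964844), (10.831338882446289, 35.291778564453125), 87.70938873291016) [[612.1 -40.   76. ]]
top yellow [244 136] [247 145] [245.51428571 140.62857143] [[693.6  63.5  26. ]]
side red 297 ((341.5672302246094, 221.6149139404297), (32.83268737792969, 12.510045051574707), 81.46923065185547) [[612.5 -45.1  76. ]]
side yellow [359 198] [369 203] [364.39215686 200.78431373] [[693.5  62.9  26. ]]
jar [(0.79, [376.9, 231.4, 28.3, 19.2])]
vial []
bowl [(0.97, [140.2, 95.5, 51.9, 51.4])]
```

View pics/crop_top.png

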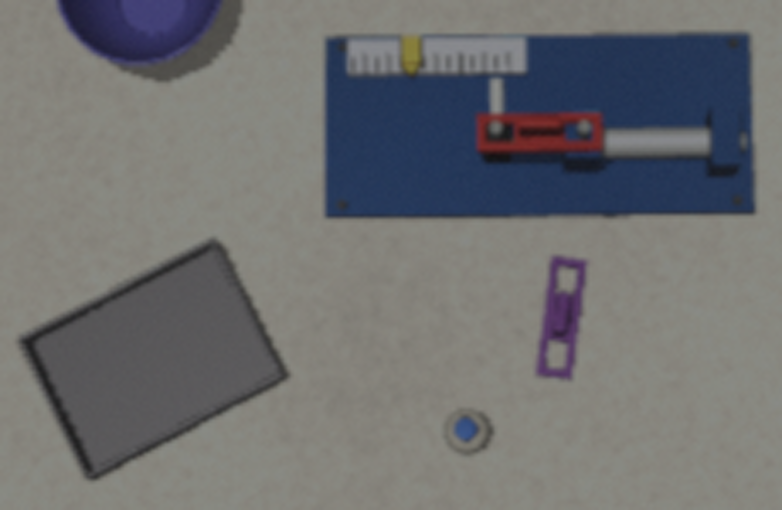

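View pics/crop_side.png

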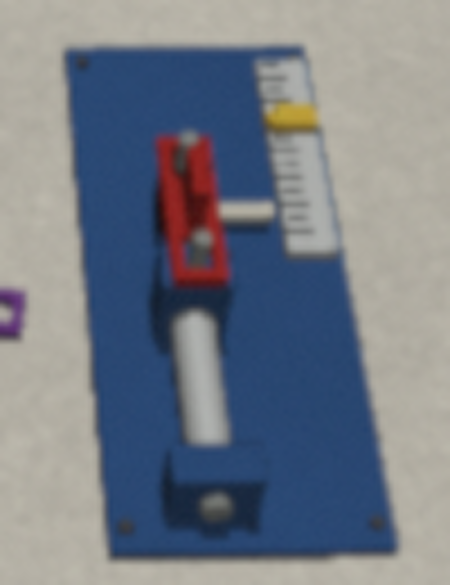

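The crops confirm it. The red link on the two steel pins is at top crop (540,132) and the purple one at (562,318) isn't ours. Tray A at (155,358) in the crop is 523 mm from the base against 347 mm for B, so A is the tray. The pointer tip is at crop (412,75) and the tongue end at (497,80). Next I'll fit the fixture and tray poses.

```bash
python3 - <<'E'
from h import *
from scipy.optimize import least_squares
T=lambda U:(np.array(U,float)+.5)/3.4-.5+[125,125]
S=lambda U:(np.array(U,float)+.5)/4.5-.5+[300,175]
F=[[100,145,10],[100,-215,10],[-55,-215,10],[-55,145,10],[58,0,26],[0,0,93],[0,-70,93]]
ut=T([[327,38],[748,33],[753,213],[327,215],[497,79],[497,127],[585,127]])
us=S([[303,46],[397,551],[111,556],[66,49],[273,212],[188,135],[203,235]])
def tf(p,X):
    c,s=np.cos(p[2]),np.sin(p[2]);X=np.array(X,float);return np.c_[X[:,:2]@np.array([[c,s],[-s,c]])+p[:2],X[:,2]]
for cams in(('top',),('side',),('top','side')):
    f=lambda p:np.concatenate([(proj(c,tf(p,F))-(ut if c=='top' else us)).ravel() for c in cams])
    r=least_squares(f,[613,-5,0],loss='soft_l1',x_scale=[1,1,.01]);print(cams,r.x[:2].round(1),np.degrees(r.x[2]).round(2),abs(r.fun).max().round(2),np.hypot(*r.fun.reshape(-1,2).T).round(2))
p=r.x
c,s=np.cos(p[2]),np.sin(p[2])
for w in(atz('top',T([[412,75]]),26),atz('side',S([[266,121]]),26)):
    d=w[0,:2]-p[:2];print('tip fix',(c*d[0]+s*d[1]).round(1),(-s*d[0]+c*d[1]).round(1))
G=np.array([[65,90,25],[65,-90,25],[-65,-90,25],[-65,90,25]])
# long edge in picture = 180
tc=T([[216,240],[288,376],[92,479],[22,341]])
print(atz('top',tc,25).round(0))
w=atz('top',tc,25);e=np.linalg.norm(np.diff(np.r_[w,w[:1]],axis=0),axis=1);print(e.round(0),w.mean(0).round(1))
l=w[3]-w[0];l2=w[2]-w[1];v=(l+l2)[:2];print('tray long axis deg',np.degrees(np.arctan2(v[1],v[0])))
print('bowl',atz('top',[[166,121]],60).round(0),'vial',atz('top',T([[467,430]]),60).round(0))
E
```

```text
('top',) [613.7  -7.6] -0.44 0.88 [0.6  0.86 0.88 0.96 0.18 0.26 0.12]
('side',) [614.2  -7.3] -0.42 0.81 [0.41 0.75 0.63 0.63 0.47 0.8  0.84]
('top', 'side') [614.   -7.5] -0.43 0.87 [0.7  0.82 0.84 0.95 0.27 0.27 0.23 0.32 0.63 0.72 0.64 0.42 0.84 0.93]
tip fix 61.3 70.7
tip fix 62.9 68.5
[[539. 225.  25.]
 [426. 166.  25.]
 [345. 324.  25.]
 [458. 383.  25.]]
[128. 178. 128. 177.] [442.1 274.6  25. ]
tray long axis deg 117.10629064077445
bowl [[744. 282.  60.]] vial [[377.  20.  60.]]
```

Emit:
{"name": "send_rows", "arguments": {
  "deltas": [
    [[0,0,0],[0,0,0.27]],
    [[0,0,0],[0,0,0.27]],
    [[0,0,0],[0,0,0.27]],
    [[0,0,0],[0,0,0.27]],
    [[0,0,0],[0,0,0.27]],
    [[0,0,0],[0,0,0.27]],
    [[0,0,0],[0,0,0.27]],
    [[0,0,0],[0,0,0.27]],
    [[0,0,0],[0,0,0.27]],
    [[0,0,0],[0,0,0.265]]
  ],
  "grip": 0,
  "grip_force": 30
}}

```text
time_s: 1.95
ee_pos: [131.5, 559.8, 228.0]
ee_rot: [-180.0, -0.0, 89.3]
force: [-0.4, -0.4, 0.2]
gripper_width: 90.9
gripper_force: 0.0
```

Emit:
{"name": "send_rows", "arguments": {
  "deltas": [
    [[-0.06,0.048,0],[0,0,0]],
    [[-0.06,0.048,0],[0,0,0]],
    [[-0.06,0.048,0],[0,0,0]],
    [[-0.06,0.048,0],[0,0,0]],
    [[-0.06,0.048,0],[0,0,0]],
    [[-0.06,0.048,0],[0,0,0]],
    [[-0.06,0.048,0],[0,0,0]],
    [[-0.06,0.048,0],[0,0,0]],
    [[-0.06,0.048,0],[0,0,0]],
    [[-0.06,0.048,0],[0,0,0]]
  ]
}}

```text
time_s: 2.95
ee_pos: [370.1, 256.7, 228.2]
ee_rot: [180.0, -0.0, 89.6]
force: [-0.6, -0.4, 0.2]
gripper_width: 91.3
gripper_force: 0.0
```

Emit:
{"name": "send_rows", "arguments": {
  "deltas": [
    [[-0.06,0.048,0],[0,0,0]],
    [[-0.06,0.048,0],[0,0,0]],
    [[-0.06,0.048,0],[0,0,0]],
    [[-0.06,0.048,0],[0,0,0]],
    [[-0.06,0.048,0],[0,0,0]],
    [[-0.06,0.048,0],[0,0,0]],
    [[-0.06,0.048,0],[0,0,0]],
    [[-0.06,0.048,0],[0,0,0]],
    [[-0.06,0.048,0],[0,0,0]],
    [[0,0,0],[0,0,0]]
  ]
}}

```text
time_s: 3.95
ee_pos: [585.7, -17.1, 227.4]
ee_rot: [179.9, 0.1, 89.3]
force: [-0.9, 0.7, -0.8]
gripper_width: 91.2
gripper_force: 0.0
```

Emit:
{"name": "send_rows", "arguments": {
  "deltas": [
    [[-0.025,0.028,0],[0,0,0]],
    [[-0.0255,0.0284,0],[0,0,0]],
    [[0,0,0.05],[0,0,0]],
    [[0,0,0.05],[0,0,0]],
    [[0,0,0.05],[0,0,0]],
    [[0,0,0.04],[0,0,0]],
    [[0,0,0.03],[0,0,0]],
    [[0,0,0.025],[0,0,0]],
    [[0,0,0.02],[0,0,0]],
    [[0,0,0],[0,0,0]]
  ]
}}

```text
time_s: 4.95
ee_pos: [610.3, -38.7, 94.2]
ee_rot: [-179.9, -0.0, 89.6]
force: [1.2, 0.0, -0.1]
gripper_width: 91.1
gripper_force: 0.0
```

```bash
python3 - <<'E'
from h import *
a=grab_frame('top');b=grab_frame('side')
print(state()['ee_pos'],state()['ee_rot'])
save('g1',np.hstack([cv2.resize(a[120:220,220:320],(400,400),interpolation=2),cv2.resize(b[160:260,290:390],(400,400),interpolation=2)]))
E
```

```text
[611.53817926 -38.94763714  95.84000809] [ 1.79960164e+02 -7.19228507e-03  8.95760380e+01]
```

View pics/g1.png

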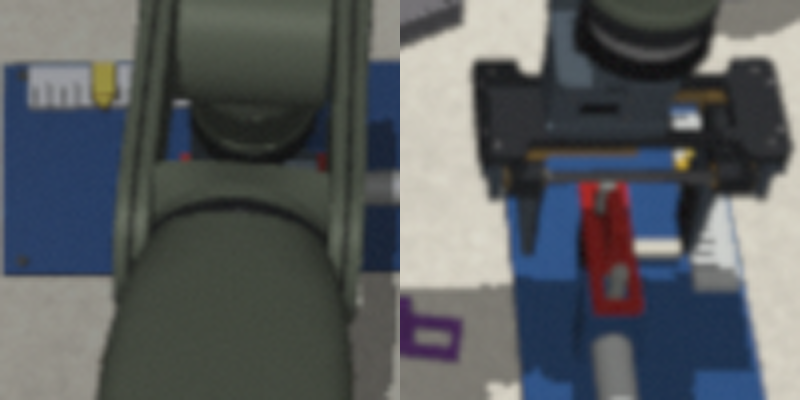

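The side half shows the fingers astride the red fin at about (610,200). Now I'll correct by 2 to 3 mm, then close.

Emit:
{"name": "send_rows", "arguments": {
  "deltas": [
    [[-0.007,0.0045,0.003],[0,0,0]],
    [[0,0,0],[0,0,0]]
  ]
}}

```text
time_s: 5.25
ee_pos: [614.2, -43.1, 94.6]
ee_rot: [179.9, 0.0, 89.6]
force: [0.5, 0.8, -0.4]
gripper_width: 91.2
gripper_force: 0.0
```

Emit:
{"name": "send_rows", "arguments": {
  "deltas": [
    [[0,0,0],[0,0,0]],
    [[0,0,0],[0,0,0]],
    [[0,0,0],[0,0,0]],
    [[0,0,0],[0,0,0]],
    [[0,0,0],[0,0,0]],
    [[0,0,0],[0,0,0]],
    [[0,0,0],[0,0,0]],
    [[0,0,0],[0,0,0]],
    [[0,0,0],[0,0,0]],
    [[0,0,0],[0,0,0]]
  ],
  "grip": 1,
  "grip_force": 30
}}

```text
time_s: 6.25
ee_pos: [613.5, -42.6, 93.9]
ee_rot: [180.0, -0.0, 89.6]
force: [0.5, -0.9, -0.3]
gripper_width: 13.7
gripper_force: 0.0
```

Still closing at 13.7 mm. I'll wait a bit longer, then lift slowly.

Emit:
{"name": "send_rows", "arguments": {
  "deltas": [
    [[0,0,0],[0,0,0]],
    [[0,0,0],[0,0,0]],
    [[0,0,0],[0,0,0]]
  ]
}}

```text
time_s: 6.55
ee_pos: [613.6, -42.6, 93.9]
ee_rot: [180.0, -0.0, 89.6]
force: [0.5, 0.1, -0.0]
gripper_width: 9.8
gripper_force: 30.0
```

Emit:
{"name": "send_rows", "arguments": {
  "deltas": [
    [[0,0,-0.01],[0,0,0]],
    [[0,0,-0.02],[0,0,0]],
    [[0,0,-0.02],[0,0,0]],
    [[0,0,-0.02],[0,0,0]],
    [[0,0,-0.03],[0,0,0]],
    [[0,0,-0.03],[0,0,0]],
    [[0,0,-0.03],[0,0,0]],
    [[0,0,0],[0,0,0]],
    [[0,0,0],[0,0,0]]
  ]
}}

```text
time_s: 7.45
ee_pos: [613.5, -42.6, 174.4]
ee_rot: [180.0, 0.0, 89.6]
force: [0.7, -0.4, -0.4]
gripper_width: 9.8
gripper_force: 30.0
```

Emit:
{"name": "send_rows", "arguments": {
  "deltas": [
    [[0.03,-0.016,0],[0,0,0]],
    [[0.05,-0.027,0],[0,0,0]],
    [[0.07,-0.039,0],[0,0,0]],
    [[0.08,-0.044,0],[0,0,0]],
    [[0.08,-0.044,0],[0,0,0]],
    [[0.08,-0.044,0],[0,0,0]],
    [[0.08,-0.044,0],[0,0,0]],
    [[0.07,-0.039,0],[0,0,0]],
    [[0.06,-0.033,0],[0,0,0]],
    [[0.034,-0.017,0],[0,0,0]]
  ]
}}

```text
time_s: 8.45
ee_pos: [439.2, 277.9, 173.1]
ee_rot: [-179.9, 0.0, 89.7]
force: [0.5, 0.2, -1.0]
gripper_width: 9.8
gripper_force: 30.0
```

Emit:
{"name": "send_rows", "arguments": {
  "deltas": [
    [[0,0,0],[0,0,-0.16]],
    [[0,0,0],[0,0,-0.16]],
    [[0,0,0],[0,0,-0.16]],
    [[0,0,0],[0,0,-0.16]],
    [[0,0,0],[0,0,-0.16]],
    [[0,0,0],[0,0,-0.16]],
    [[0,0,0],[0,0,0]],
    [[0,0,0],[0,0,0]]
  ]
}}

```text
time_s: 9.25
ee_pos: [441.4, 275.8, 173.4]
ee_rot: [-179.9, -0.0, 117.0]
force: [0.6, -0.5, -1.9]
gripper_width: 9.9
gripper_force: 30.0
```

```bash
python3 - <<'E'
from h import *
a=grab_frame('top');b=grab_frame('side')
s=state();print(s['ee_pos'],s['ee_rot'],s['gripper_width'],s['force'])
save('g2',np.hstack([cv2.resize(a[170:290,110:230],(400,400),interpolation=2),cv2.resize(b[70:190,210:330],(400,400),interpolation=2)]))
E
```

```text
[441.81540015 275.76729146 173.65717425] [-1.79957877e+02 -9.07274463e-03  1.17023347e+02] 10.160600640216103 [ 0.10551577  0.16021568 -0.76914011]
```

View pics/g2.png

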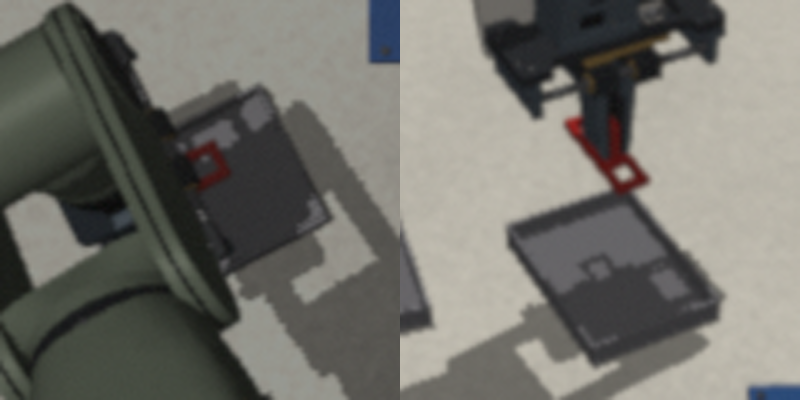

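The red link is held level at (610,155) in the right half, above and parallel with the farther tray. Lowering it now.

Emit:
{"name": "send_rows", "arguments": {
  "deltas": [
    [[0,0,0.03],[0,0,0]],
    [[0,0,0.05],[0,0,0]],
    [[0,0,0.05],[0,0,0]],
    [[0,0,0.05],[0,0,0]],
    [[0,0,0.04],[0,0,0]],
    [[0,0,0.03],[0,0,0]],
    [[0,0,0.02],[0,0,0]],
    [[0,0,0.01],[0,0,0]],
    [[0,0,0],[0,0,0]],
    [[0,0,0],[0,0,0]]
  ]
}}

```text
time_s: 10.35
ee_pos: [442.8, 276.0, 34.5]
ee_rot: [179.9, -0.0, 117.1]
force: [0.5, 1.2, -1.0]
gripper_width: 9.7
gripper_force: 30.0
```

Emit:
{"name": "send_rows", "arguments": {
  "deltas": [
    [[0,0,0.003],[0,0,0]],
    [[0,0,0.002],[0,0,0]],
    [[0,0,0],[0,0,0]],
    [[0,0,0],[0,0,0]]
  ]
}}

```text
time_s: 10.75
ee_pos: [442.4, 275.7, 31.6]
ee_rot: [180.0, -0.0, 117.1]
force: [0.3, 0.5, -1.4]
gripper_width: 9.7
gripper_force: 30.0
```

Emit:
{"name": "send_rows", "arguments": {
  "deltas": [
    [[0,0,0.002],[0,0,0]],
    [[0,0,0.002],[0,0,0]],
    [[0,0,0],[0,0,0]],
    [[0,0,0],[0,0,0]]
  ]
}}

```text
time_s: 11.15
ee_pos: [442.5, 275.7, 29.9]
ee_rot: [180.0, -0.0, 117.1]
force: [-1.5, -0.9, 4.3]
gripper_width: 10.0
gripper_force: 30.0
```

Emit:
{"name": "send_rows", "arguments": {
  "deltas": [
    [[0,0,0],[0,0,0]],
    [[0,0,0],[0,0,0]],
    [[0,0,0],[0,0,0]],
    [[0,0,0],[0,0,0]],
    [[0,0,0],[0,0,0]],
    [[0,0,0],[0,0,0]],
    [[0,0,0],[0,0,0]]
  ],
  "grip": 0.45
}}

```text
time_s: 11.85
ee_pos: [442.4, 275.7, 29.4]
ee_rot: [180.0, -0.0, 117.1]
force: [-0.2, 0.5, -0.1]
gripper_width: 50.0
gripper_force: 0.0
```

Emit:
{"name": "send_rows", "arguments": {
  "deltas": [
    [[0,0,-0.02],[0,0,0]],
    [[0,0,-0.06],[0,0,0]],
    [[0,0,-0.08],[0,0,0]],
    [[0,0,-0.08],[0,0,0]],
    [[0,0,-0.06],[0,0,0]],
    [[0,0,0],[0,0,-0.27]],
    [[0,0,0],[0,0,-0.27]],
    [[0,0,0],[0,0,-0.27]],
    [[0,0,0],[0,0,-0.27]],
    [[0,0,0],[0,0,-0.27]]
  ]
}}

```text
time_s: 12.85
ee_pos: [442.3, 275.6, 180.3]
ee_rot: [180.0, 0.0, 156.1]
force: [-0.3, 0.2, -0.7]
gripper_width: 50.1
gripper_force: 0.0
```

Emit:
{"name": "send_rows", "arguments": {
  "deltas": [
    [[0,0,0],[0,0,-0.28]],
    [[0,0,0],[0,0,-0.28]],
    [[0,0,0],[0,0,-0.28]],
    [[0,0,0],[0,0,0]],
    [[0,0,0],[0,0,0]]
  ]
}}

```text
time_s: 13.35
ee_pos: [442.4, 275.7, 180.0]
ee_rot: [180.0, 0.0, 179.6]
force: [-0.9, -0.9, -0.0]
gripper_width: 50.2
gripper_force: 0.0
```

Emit:
{"name": "send_rows", "arguments": {
  "deltas": [
    [[-0.03,-0.05,0],[0,0,0]],
    [[-0.04,-0.066,0],[0,0,0]],
    [[-0.04,-0.066,0],[0,0,0]],
    [[-0.04,-0.066,0],[0,0,0]],
    [[-0.04,-0.066,0],[0,0,0]],
    [[-0.04,-0.066,0],[0,0,0]],
    [[-0.04,-0.066,0],[0,0,0]],
    [[-0.04,-0.066,0],[0,0,0]],
    [[-0.03,-0.05,0],[0,0,0]],
    [[0,0,0],[0,0,0]]
  ]
}}

```text
time_s: 14.35
ee_pos: [613.1, -9.1, 179.3]
ee_rot: [-179.9, 0.1, 179.5]
force: [0.7, -0.0, -0.5]
gripper_width: 50.1
gripper_force: 0.0
```

```bash
python3 - <<'E'
from h import *
a=grab_frame('top');b=grab_frame('side')
s=state();print(s['time_s'],s['ee_pos'],s['ee_rot'],s['gripper_width'],s['force'],s['qpos'][5])
save('g3',np.hstack([cv2.resize(a[170:290,110:230],(400,400),interpolation=2),cv2.resize(b[100:220,210:330],(400,400),interpolation=2)]))
E
```

```text
14.45 [611.23358408  -6.1689622  179.24116619] [ 1.79963114e+02 -4.74988226e-02  1.79643926e+02] 50.38401183142232 [-0.6721369  -0.00708268  0.16782718] -91.33372469412919
```

View pics/g3.png

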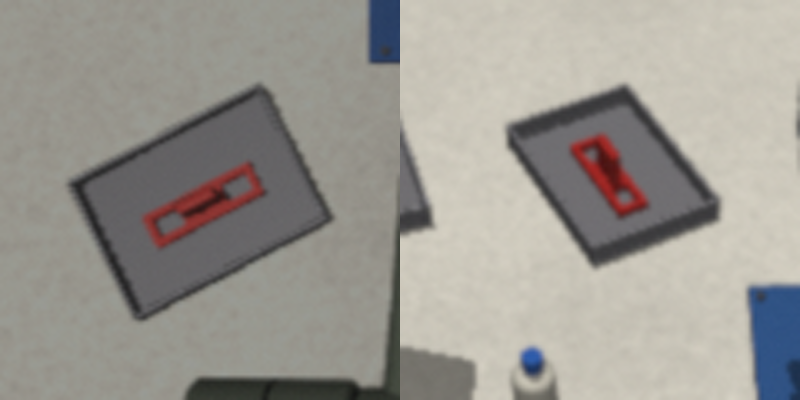

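The red link lies flat with its fin up in the centre of the tray, at about (205,205) in the left half. Next, the black grip.

Emit:
{"name": "send_rows", "arguments": {
  "deltas": [
    [[0,0,0.04],[0,0,0]],
    [[0,0,0.04],[0,0,0]],
    [[0,0,0],[0,0,0]],
    [[0,0,0],[0,0,0]],
    [[0,0,0],[0,0,0]]
  ]
}}

```text
time_s: 14.95
ee_pos: [612.0, -5.2, 140.8]
ee_rot: [180.0, 0.1, 179.8]
force: [0.2, 0.9, 0.8]
gripper_width: 50.1
gripper_force: 0.0
```

Emit:
{"name": "send_rows", "arguments": {
  "deltas": [
    [[-0.004,-0.005,0],[0,0,0]],
    [[0,0,0.03],[0,0,0]],
    [[0,0,0.04],[0,0,0]],
    [[0,0,0.03],[0,0,0]],
    [[0,0,0.03],[0,0,0]],
    [[0,0,0.02],[0,0,0]],
    [[0,0,0.012],[0,0,0]],
    [[0,0,0],[0,0,0]],
    [[0,0,0],[0,0,0]]
  ]
}}

```text
time_s: 15.85
ee_pos: [614.0, -8.4, 59.0]
ee_rot: [180.0, 0.1, 179.8]
force: [0.5, -0.4, 0.6]
gripper_width: 50.2
gripper_force: 0.0
```

Emit:
{"name": "send_rows", "arguments": {
  "deltas": [
    [[0,0,0],[0,0,0]],
    [[0,0,0],[0,0,0]],
    [[0,0,0],[0,0,0]],
    [[0,0,0],[0,0,0]],
    [[0,0,0],[0,0,0]],
    [[0,0,0],[0,0,0]],
    [[0,0,0],[0,0,0]],
    [[0,0,0],[0,0,0]]
  ],
  "grip": 1,
  "grip_force": 30
}}

```text
time_s: 16.65
ee_pos: [613.6, -6.6, 58.8]
ee_rot: [179.8, 0.0, 179.7]
force: [0.3, 5.1, 0.6]
gripper_width: 23.4
gripper_force: 30.0
```

Gripped at 23.4 mm. I'll pull 62 mm, then measure the index against the pointer.

Emit:
{"name": "send_rows", "arguments": {
  "deltas": [
    [[0,0.005,0],[0,0,0]],
    [[0,0.015,0],[0,0,0]],
    [[0,0.02,0],[0,0,0]],
    [[0,0.02,0],[0,0,0]],
    [[0,0.02,0],[0,0,0]],
    [[0,0.02,0],[0,0,0]],
    [[0,0.016,0],[0,0,0]],
    [[0,0.008,0],[0,0,0]],
    [[0,0,0],[0,0,0]],
    [[0,0,0],[0,0,0]]
  ]
}}

```text
time_s: 17.65
ee_pos: [614.0, 51.3, 58.8]
ee_rot: [-179.8, 0.0, 179.8]
force: [0.2, -8.8, 1.8]
gripper_width: 23.9
gripper_force: 30.0
```

```bash
python3 - <<'E'
from h import *
a=grab_frame('top');b=grab_frame('side');np.save('b4.npy',b);np.save('a4.npy',a)
s=state();print(s['time_s'],s['ee_pos'],s['ee_rot'],s['gripper_width'],s['force'])
save('g4',np.hstack([cv2.resize(a[120:170,225:275],(400,400),interpolation=2),cv2.resize(b[180:230,335:385],(400,400),interpolation=2)]))
E
```

```text
17.75 [613.95599968  51.13044537  58.78899815] [-1.79789892e+02  4.15530332e-02  1.79816227e+02] 23.91015391558206 [ 0.1710044  -8.71212668  2.1637871 ]
```

View pics/g4.png

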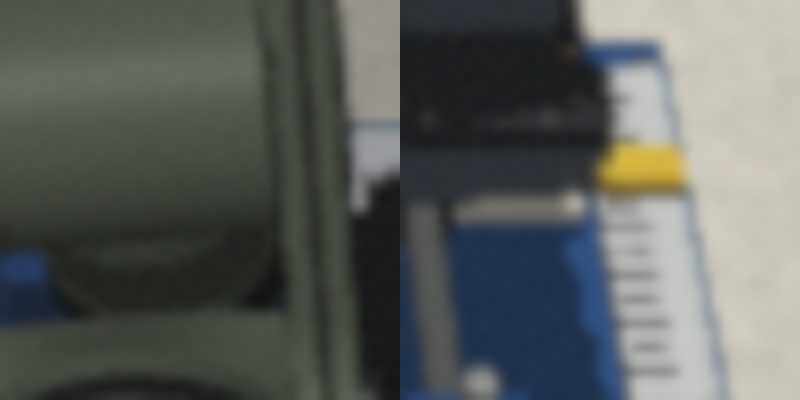

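Right half: the tongue end is at about (580,206) and the yellow pointer's tip at about (600,168), so there are some 10 mm to go. I'll get a subpixel tongue-to-pointer distance from the first top picture and cross-check it with the side view.

```bash
python3 - <<'E'
from h import *
a=np.load('top0.npy').astype(float);p=np.array([614,-7.5]);th=np.radians(-.43);c,s=np.cos(th),np.sin(th)
fx=lambda w:np.array([c*(w[0]-p[0])+s*(w[1]-p[1]),-s*(w[0]-p[0])+c*(w[1]-p[1])]).round(1)
# tongue: whiteness = red channel over blue plate
for v in (149,151,153,155): 
    r=a[v,262:280,0];w=np.clip(r-np.median(r)-15,0,None);u=262+(w*np.arange(18)).sum()/w.sum();print('tongue',v,round(u,2),fx(atz('top',[[u,v]],26)[0]))
for v in range(136,149):
    y=np.clip(a[v,238:254,0]-a[v,238:254,2]-25,0,None)
    if y.sum()>20:
        u=238+(y*np.arange(16)).sum()/y.sum();print('ptr',v,round(u,2),round(y.sum()),fx(atz('top',[[u,v]],26)[0]))
b=np.load('b4.npy').astype(int)
W=lambda X:np.c_[np.array(X)[:,:2]@np.array([[c,s],[-s,c]])+p,np.array(X)[:,2]]
q=58.5;C=lambda X:((proj('side',W(X))-[335,180]+.5)*8-.5+[400,0]).round(0)
print('tongue model end: front-bot,front-top,back-top',C([[58,q-5,20],[58,q-5,26],[58,q+5,26]]).tolist())
print('tip @69,71',C([[62,69,26],[62,71,26]]).tolist(), 'ptr body front edge z16/26/36',C([[77,61.,16],[77,61,26],[77,61,36.]]).tolist())
E
```

```text
tongue 149 270.44 [54.  1.]
tongue 151 270.49 [48.1  0.9]
tongue 153 270.54 [42.3  0.9]
tongue 155 270.6 [36.5  0.7]
ptr 136 245.37 166 [92.6 72. ]
ptr 137 245.47 229 [89.6 71.8]
ptr 138 245.5 237 [86.7 71.7]
ptr 139 245.5 237 [83.8 71.7]
ptr 140 245.48 233 [80.9 71.7]
ptr 141 245.45 236 [77.9 71.8]
ptr 142 245.46 235 [75.  71.8]
ptr 143 245.34 203 [72.1 72.1]
ptr 144 245.23 177 [69.2 72.4]
ptr 145 245.37 113 [66.3 72. ]
ptr 146 245.46 28 [63.3 71.8]
tongue model end: front-bot,front-top,back-top [[582.0, 221.0], [585.0, 209.0], [581.0, 187.0]]
tip @69,71 [[591.0, 175.0], [590.0, 170.0]] ptr body front edge z16/26/36 [[632.0, 211.0], [637.0, 192.0], [642.0, 173.0]]
```

Emit:
{"name": "send_rows", "arguments": {
  "deltas": [
    [[0,0.009,0],[0,0,0]],
    [[0,0.009,0],[0,0,0]],
    [[0,0.008,0],[0,0,0]],
    [[0,0.001,0],[0,0,0]],
    [[0,0,0],[0,0,0]],
    [[0,0,0],[0,0,0]],
    [[0,0,0],[0,0,0]],
    [[0,0,0],[0,0,0]],
    [[0,0,0],[0,0,0]]
  ]
}}

```text
time_s: 18.65
ee_pos: [614.0, 64.2, 58.8]
ee_rot: [-179.8, 0.0, 179.8]
force: [0.2, -9.9, 2.0]
gripper_width: 23.5
gripper_force: 30.0
```

```bash
python3 - <<'E'
from h import *
b=grab_frame('side');np.save('b5.npy',b)
s=state();print(s['time_s'],s['ee_pos'],s['ee_rot'],s['gripper_width'],s['force'],s['gripper_force'])
p=np.array([614,-7.5]);th=np.radians(-.43);c,s=np.cos(th),np.sin(th)
W=lambda X:np.c_[np.array(X)[:,:2]@np.array([[c,s],[-s,c]])+p,np.array(X)[:,2]]
C=lambda X:((proj('side',W(X))-[340,180]+.5)*12-.5).round(0)
for q in(68,71,74):print(q,C([[58,q-5,20],[58,q-5,26],[58,q+5,26]]).tolist())
print(C([[62,71.8,26]]))
save('g5',cv2.resize(b[180:225,340:385],(540,540),interpolation=2))
E
```

```text
18.7 [614.00951466  64.18836694  58.76254071] [-1.79757851e+02  3.98880546e-02  1.79819140e+02] 23.54903041657532 [ 0.15538457 -9.08305938  1.83033936] 30.033398866653442
68 [[208.0, 299.0], [212.0, 282.0], [206.0, 249.0]]
71 [[207.0, 289.0], [210.0, 272.0], [205.0, 239.0]]
74 [[205.0, 279.0], [209.0, 262.0], [203.0, 229.0]]
[[224. 253.]]
```

View pics/g5.png

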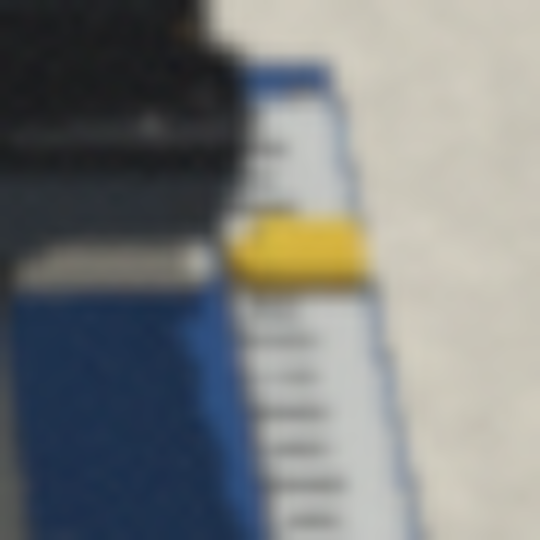

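The tongue end (≈(205,257)) is level with the pointer tip (≈(230,252)) to about 1 mm. The bottom of the tongue's front edge at row 289 matches a pull of 71 mm, and the target is 70.9. I'll hold still and hand in.

Emit:
{"name": "send_rows", "arguments": {
  "deltas": [
    [[0,0,0],[0,0,0]],
    [[0,0,0],[0,0,0]],
    [[0,0,0],[0,0,0]],
    [[0,0,0],[0,0,0]],
    [[0,0,0],[0,0,0]],
    [[0,0,0],[0,0,0]]
  ]
}}

```text
time_s: 19.3
ee_pos: [614.0, 64.2, 58.8]
ee_rot: [-179.8, 0.0, 179.8]
force: [0.2, -9.6, 1.4]
gripper_width: 23.8
gripper_force: 30.0
```

```bash
python3 -c "
from workcell import *
print(state()['ee_pos'],state()['gripper_force']);print(job_done())"
```

```text
[614.03145474  64.1998582   58.78693886] 30.033377408981323
the job is handed in; nothing more can be done
None
```

I handed the job in at 19.3 s: the red link lies flat, handle up, in the far grey tray, and the gripper holds the rod still about 71 mm out, with the index level with the pointer to about 1 mm; no verdict was returned.

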